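# Rock the tea-ball crock to pour it out

### The job

Pour the two steel tea balls out of the big stoneware crock into the steel tray in front of it. The crock is heavy, so do not lift it: hold it by its loop handle, rock it forward on its front base edge until both balls have rolled into the tray, then rock it back so that it stands upright where it stood, and let go. Do not touch the balls with the gripper and do not let the crock slide about or fall over.

Things in the scene. Friction and masses are not known exactly. Their poses are not given: they have to be found in the camera images.
- crock: Larger of two loose stoneware crocks on a riser; 0.85 kg, 110 mm wide. Origin: middle of the front base edge it rocks on. z up; -x is the pouring direction (it rocks about -y). Handle: upright loop at its back; its top is a level round bar along y, 12 mm thick, 90 long, centre at x 96.5, y 0, z 155, 44 clear below it; it may turn in the fingers. Falls forward by itself past about 40 degrees.
- ball_a: Steel tea infuser ball, 32 mm diameter, 40 g; origin at its centre. Starts on the crock's inner floor (30 mm above its base, walls 7 thick, back and side rim 105 high). The crock's front is a straight chute rising at 40 degrees from the floor at x 0, z 30 to its lip at x -60, z 80: balls roll out when it is rocked past about 50 degrees; 65 empties it.
- ball_b: The other tea infuser ball, the same: 32 mm diameter, 40 g, origin at its centre. Starts beside the first in the crock. (The smaller crock, 83 mm wide, holds two wooden sticks and no balls; a glass tumbler stands between the crocks.)
- tray: Shallow open steel tray fixed on the table, 150 mm (x) by 190 (y), 32 high, walls and floor 5 thick. Origin: centre of its underside; x points to the crock. Its centre lies 104 to 112 mm in front of the crock's front base edge, which stands on the 60 mm high wooden riser, 8 to 16 mm behind the riser's front edge.
Mind the look-alikes: they are no part of the job. Leave any blue look-alike of the ball_b alone.

How it is judged:
On the way, in this order (a step that is already met when the one before it is completed fails the run):
1. the crock is rocked forward by at least 20 degrees on its front base edge (angle between crock's own z axis and vertical above 0.35 rad and height (world z) of crock below 0.08 m), for 0.1 s.
2. both tea balls are in the tray (x of ball_a in the frame of tray between -0.075 and 0.075 m and y of ball_a in the frame of tray between -0.095 and 0.095 m and z of each of ball_a, ball_b in the frame of tray below 0.03 m and x of ball_b in the frame of tray between -0.075 and 0.075 m and y of ball_b in the frame of tray between -0.095 and 0.095 m), for 0.1 s.
At the end, for the whole second after the job is handed in: The crock stands upright on the riser (within 6 degrees) and at rest, its front base edge within 25 mm of where it was; both tea balls lie in the tray, on its floor and at rest (all of step 2 and angle between crock's own z axis and vertical below 0.1 rad and distance of crock from where it was at the start of the episode below 0.025 m and linear speed of crock below 0.03 m/s and linear speed of each of ball_a, ball_b below 0.1 m/s); the robot touches nothing.
It fails at once if the crock is lifted off (its front base edge more than 20 mm above the riser) (height (world z) of crock above 0.08 m).
It fails at once if the crock's front base edge slides more than 40 mm from its place or falls off the riser (distance of crock from where it was at the start of the episode above 0.04 m).
It fails at once if the crock falls over (tilted more than 83 degrees) (angle between crock's own z axis and vertical above 1.45 rad).
It fails at once if the fingers touch a tea ball (contact force between the fingers and ball_a above 1 N or contact force between the fingers and ball_b above 1 N).
It also fails if it takes over 48 s, if anything falls off the work surface, if the arm or the gripper's body presses on something with over 40 N, if the wrist force passes 120 N, or if a joint passes its speed limit or range.

### The arm

A 6-joint arm with a two-finger parallel gripper is mounted at the origin on the work surface. World frame = base frame: x ahead of the robot, y to its left, z up, the work surface at z = 0. Lengths are in m, angles in rad, forces in N, time in s.
With the tool pointing down it reaches from about 0.3 to 0.875 m from the base axis. Payload 6.4 kg.
Tool frame: the origin (TCP) lies at the very end of the fingers, on their centre line; the grasp point (between the pads) lies 19 mm behind it; z points along the fingers, y is the direction in which the jaws open and shut (so a half turn about z gives the same grasp; the last joint's range is limited). The gripper opens to 88 mm and grips with 3 to 60 N. Pads are 18 mm wide; open, the fingers measure 123 mm over their backs; the gripper's body (75 mm by 187 mm) begins 45 mm behind the grasp point.
Start: joints at [1.023, 0.181, 1.607, -0, 1.354, -0.206], TCP at [0.193, 0.542, 0.239] pointing down, gripper open.
Joint ranges: [-2.99, 2.99], [-0.89, 2.07], [0.3, 2.58], [-1.14, 4.28], [0, 2.63], [-3.12, 3.12]. Speed limits (rad/s): [2.57, 2.57, 3.01, 3.14, 3.14, 3.14].

### API

Orientations are given as a unit quaternion [x, y, z, w].
In Python, from workcell import sensors, capture, camera_model, job gives the robot as it stands. The module is installed in compiled form; this text tells all that it offers.
- The arm moves only by the tool drive_tool, never from a script. Its argument "rows" is a list of rows, each an object with "rot": the turn, a rotation vector about the tool's x, y, z in degrees, a list of three; "linear": the shift along the tool's x, y, z in mm, a list of three; "hand": the closure, from 0 (fully open) to 1 (shut). A call has 1 to 5 rows; each row shifts and turns the commanded pose from where the row before left it, along the tool's axes as they then stand; what a row does not reach is not made up. A row lasts 1/10 s, in which the tool goes at most 50 mm and 8.59 degrees, less where a joint would pass 70% of its speed; a pose out of reach is approached as far as the arm can. A call with a gripper value outside its range is refused whole. The fingers move at their own pace and stop on an object; the grip force is fixed at half the most. Time passes only in rows, so rows that do not move let the fingers close. It gives the time, the measured TCP pose, the force and the opening at its end, in the units of the state.
- sensors.get_obs(): the state, without advancing time (a new reading comes with each control period).
- capture(name): name is "scene" or "top"; returns the picture (480x640x3 uint8, red, green, blue); there is no depth.
- camera_model(name): a dict with "camera_matrix" (3x3 intrinsics, pixels), "xyz" and "rotation" of the camera in the world. Camera axes: x right, y down, z forward; pixel columns grow to the right and rows downward; lengths in m; the calibration is good to about 2 mm. A picture is of the moment at which its call begins. camera_model takes no time and is no camera call.
- job.sign_off(): hands the job in, once; it reports no verdict.
The state is a dict: "t": time; "joint_pos": joint angles; "qvel": joint speeds; "joint_efforts": joint torques, N m; "position": TCP position; "eef_rot": TCP orientation; "contact_force": force on the tool from outside, world axes, zero at the start; "torque": the same for the moment, N m; "grip_width": finger opening in m.
Only numpy, scipy, OpenCV 4.12 (cv2) and the standard library are available. Lean on these libraries where they do the work, as an engineer would, in place of code of your own. Each camera call takes 0.05 s, during which the arm holds its last target. There are 200 camera calls.

## Working session

There is one attempt and no reset: what is moved stays moved. The work goes in short steps, Python scripts to look and compute and a tool call to move; the robot and the scene stay as the last step left them, time stands still between calls to the robot, and variables do not carry over. Pictures are saved under pics/ and viewed, about 8 in all and at most 12, crops included, and the job is handed in when it is done.

Besides the shell and the picture viewer there is one more tool, called as name(argument=value, ...) on one line, values as JSON. drive_tool: Moves the arm, as the interface text tells. Its arguments: {"type":"object","properties":{"rows":{"type":"array"}},"required":["rows"]}

```bash
mkdir -p pics; python3 - <<'E'
from workcell import sensors, capture, camera_model
import cv2
for n in("scene","top"):
    cv2.imwrite(f"pics/{n}0.png",capture(n)[:,:,::-1]); print(n,camera_model(n))
print(sensors.get_obs())
E
```

```text
scene {'camera_matrix': array([[600.32695196,   0.        , 313.5103347 ],
       [  0.        , 600.32695196, 239.1751811 ],
       [  0.        ,   0.        ,   1.        ]]), 'xyz': array([ 1.15267927, -0.59721543,  0.78560514]), 'rotation': array([ 0.83430446,  0.38641916, -0.1648476 , -0.3569896 ])}
top {'camera_matrix': array([[557.44085006,   0.        , 316.35396785],
       [  0.        , 557.44085006, 239.56367216],
       [  0.        ,   0.        ,   1.        ]]), 'xyz': array([ 0.5623976 , -0.12622213,  0.98932797]), 'rotation': array([ 0.71095266, -0.70308814,  0.00729371, -0.01265608])}
{'t': 0.1, 'joint_pos': array([ 1.02270060e+00,  1.81462910e-01,  1.60788232e+00, -1.53212544e-05,
        1.35381603e+00, -2.06285491e-01]), 'qvel': array([ 0.00066948, -0.00182378, -0.00171701,  0.00102666,  0.00238649,
       -0.0002892 ]), 'joint_efforts': array([-1.03742292e-03, -4.34813154e+01, -3.42694402e+01,  7.03313551e-02,
        3.40029399e-02, -4.53608436e-06]), 'position': array([0.19246196, 0.54132654, 0.23791481]), 'eef_rot': array([ 1.70072666e-01,  9.85431212e-01, -7.31921858e-04, -2.81912014e-04]), 'contact_force': array([-0.54964034, -0.90371006,  0.73174497]), 'torque': array([-0.00329977,  0.05148896,  0.02029086]), 'grip_width': 0.0881048348758774}
```

View pics/scene0.png

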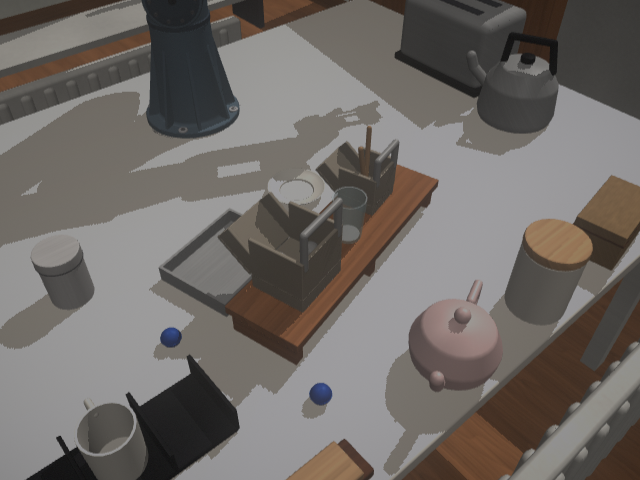

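View pics/top0.png

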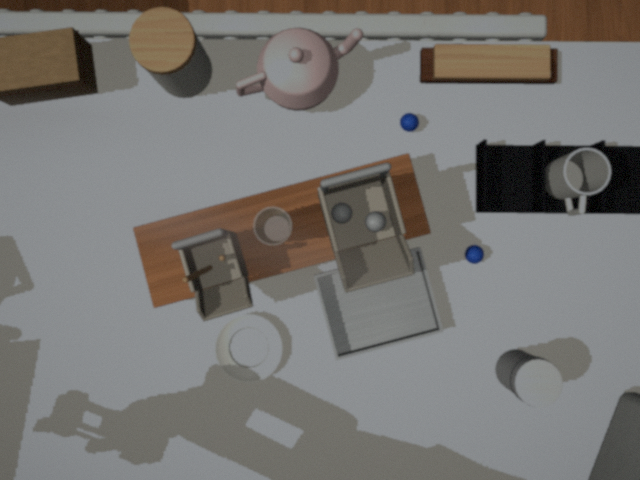

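Both pictures show the big crock, with grey balls at top (342,213) and (376,221). Its handle bar runs from (322,185) to (389,170), and the tray is at (378,305).

Look-alikes:
- Small crock with sticks: (215,270)
- Blue balls: (409,122) and (474,254)

I choose the wide crock with the two steel balls, and will check it in a close crop.

```bash
python3 - <<'E'
import cv2,numpy as np
t=cv2.imread("pics/top0.png")[150:365,300:450]; s=cv2.imread("pics/scene0.png")[180:320,215:355]
t=cv2.resize(t,None,fx=2.6,fy=2.6,interpolation=cv2.INTER_CUBIC); s=cv2.resize(s,None,fx=2.8,fy=2.8,interpolation=cv2.INTER_CUBIC)
h=max(t.shape[0],s.shape[0]); p=lambda a:cv2.copyMakeBorder(a,0,h-a.shape[0],0,0,cv2.BORDER_CONSTANT)
o=np.hstack([p(t),p(s)]); o=cv2.convertScaleAbs(o,alpha=1.4);print(o.shape); cv2.imwrite("pics/crop1.png",o)
E
```

```text
(559, 782, 3)
```

View pics/crop1.png

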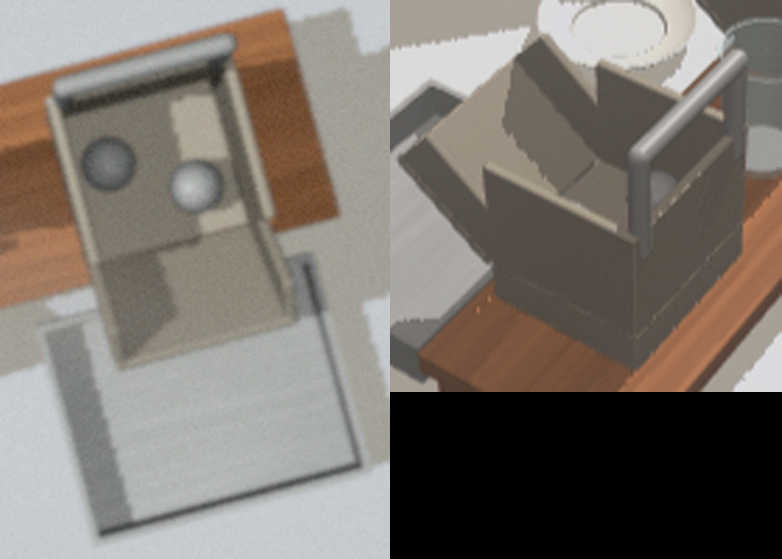

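```bash
cat > h.py <<'E'
import numpy as np
from scipy.spatial.transform import Rotation as R
from scipy.optimize import least_squares
from workcell import camera_model
def proj(n,P):
    m=camera_model(n); q=R.from_quat(m["rotation"]).inv().apply(np.atleast_2d(P)-m["xyz"])@m["camera_matrix"].T
    return q[:,:2]/q[:,2:]
E
python3 - <<'E'
from h import *
T=lambda u,v:(300+u/2.6,150+v/2.6); S=lambda u,v:(215+(u-390)/2.8,180+v/2.8)
def pts(p):
    h,D=p[3],p[4]
    return [("top",(96.5,h,155),T(60,90)),("top",(96.5,-h,155),T(234,47)),("top",(0,48,30),T(97,262)),
     ("top",(-60,55,80),T(121,366)),("top",(-60,-55,80),T(293,321)),
     ("scene",(96.5,-h,155),S(640,160)),("scene",(96.5,h,155),S(740,57)),
     ("scene",(D,-55,0),S(633,368)),("scene",(D,-55,105),S(637,241)),("scene",(0,-55,0),S(495,300))]
def res(p):
    r=[]
    for n,P,uv in pts(p):
        w=R.from_euler("z",p[2]).apply(np.array(P)/1e3)+[p[0],p[1],.06]
        r.append(proj(n,w)[0]-uv)
    return np.ravel(r)
s=least_squares(res,[.55,-.18,0.2,42,100],x_scale=[.01,.01,.1,5,5],loss="soft_l1")
p=s.x;print(p[:2],np.degrees(p[2]),p[3:]);print(res(p).reshape(-1,2).round(1))
f=lambda P:R.from_euler("z",p[2]).apply(np.array(P)/1e3)+[p[0],p[1],.06]
print("bar",f((96.5,0,155)),"tilt65 bar",f((-99.7,0,153)))
E
```

```text
[ 0.5804854  -0.19936195] 15.57568078058123 [47.12809919 97.52694604]
[[-0.5  0.1]
 [-2.1 -0.8]
 [-0.1  1.5]
 [-2.6  0.7]
 [ 1.2 -0.7]
 [-0.8  0.4]
 [-0.   0.7]
 [ 0.4  1.8]
 [-1.9  0.2]
 [ 0.2 -0.4]]
bar [ 0.67344159 -0.17345064  0.215     ] tilt65 bar [ 0.48444672 -0.2261325   0.213     ]
```

The crop confirms the choice: the wide crock holds two steel balls, at crop (108,163) and (197,187). Fit: front base edge at (0.580,-0.199), yaw about 15°, bar at (0.673,-0.173,0.215). Next I plan the transit.

```bash
cat >> h.py <<'E'
def rows(p,q,wps):
    """wps: (pos, yaw of tool y deg or None, n rows) -> row list (linear in current tool frame, rounded)"""
    p=np.array(p,float);r=R.from_quat(q);out=[]
    for pos,yaw,n in wps:
        for k in range(n,0,-1):
            d=(np.array(pos)-p)/k; l=np.round(r.inv().apply(d)*1e3,0); p=p+r.apply(l/1e3)
            y=r.apply([0,1,0]); a=0
            if yaw is not None: a=np.clip(np.degrees(np.arctan2(y[1],y[0]))-yaw,-6,6).round(1)
            r=r*R.from_euler("z",a,degrees=True); out.append((l.astype(int).tolist(),float(a)))
    return out,p
E
python3 - <<'E'
from h import *
from workcell import sensors
o=sensors.get_obs()
rr,p=rows(o["position"],o["eef_rot"],[((.22,.45,.36),70.4,4),((.44,-.17,.36),15,15),((.673,-.173,.30),15,6)])
for i,r in enumerate(rr):print(i,r)
print(p)
E
```

```text
0 ([-14, -19, -30], 0.0)
1 ([-14, -19, -31], 0.0)
2 ([-14, -20, -30], 0.0)
3 ([-15, -19, -31], 0.0)
4 ([-28, -34, 0], 6.0)
5 ([-31, -31, 0], 6.0)
6 ([-34, -28, 0], 6.0)
7 ([-37, -24, 0], 6.0)
8 ([-39, -20, 0], 6.0)
9 ([-41, -16, 0], 6.0)
10 ([-42, -11, 0], 6.0)
11 ([-43, -7, 0], 6.0)
12 ([-44, -2, 0], 6.0)
13 ([-44, 2, 0], 1.4)
14 ([-44, 4, 0], 0.0)
15 ([-43, 4, 0], 0.0)
16 ([-44, 3, 0], 0.0)
17 ([-43, 4, 0], 0.0)
18 ([-44, 3, 1], 0.0)
19 ([-11, 37, 10], 0.0)
20 ([-10, 37, 10], 0.0)
21 ([-11, 38, 10], 0.0)
22 ([-10, 37, 10], 0.0)
23 ([-11, 38, 10], 0.0)
24 ([-10, 37, 9], 0.0)
[ 0.67259781 -0.17301726  0.30049054]
```

drive_tool(rows=[{"rot":[0,0,0],"linear":[-14,-19,-30],"hand":0},{"rot":[0,0,0],"linear":[-14,-19,-31],"hand":0},{"rot":[0,0,0],"linear":[-14,-20,-30],"hand":0},{"rot":[0,0,0],"linear":[-15,-19,-31],"hand":0},{"rot":[0,0,6],"linear":[-28,-34,0],"hand":0}])

```text
t: 0.6
position: [0.2365, 0.4097, 0.3651]
eef_rot: [0.221, 0.975, 0.003, 0.002]
contact_force: [1.2, 0.3, 1.0]
grip_width: 0.0881
```

drive_tool(rows=[{"rot":[0,0,6],"linear":[-31,-31,0],"hand":0},{"rot":[0,0,6],"linear":[-34,-28,0],"hand":0},{"rot":[0,0,6],"linear":[-37,-24,0],"hand":0},{"rot":[0,0,6],"linear":[-39,-20,0],"hand":0},{"rot":[0,0,6],"linear":[-41,-16,0],"hand":0}])

```text
t: 1.1
position: [0.3079, 0.1996, 0.3605]
eef_rot: [0.468, 0.884, 0.0, 0.0]
contact_force: [1.1, 0.4, -0.8]
grip_width: 0.0879
```

drive_tool(rows=[{"rot":[0,0,6],"linear":[-42,-11,0],"hand":0},{"rot":[0,0,6],"linear":[-43,-7,0],"hand":0},{"rot":[0,0,6],"linear":[-44,-2,0],"hand":0},{"rot":[0,0,1.4],"linear":[-44,2,0],"hand":0},{"rot":[0,0,0],"linear":[-44,4,0],"hand":0}])

```text
t: 1.6
position: [0.3815, -0.0073, 0.3606]
eef_rot: [0.609, 0.793, 0.0, 0.0]
contact_force: [0.6, 1.2, 0.3]
grip_width: 0.0878
```

drive_tool(rows=[{"rot":[0,0,0],"linear":[-43,4,0],"hand":0},{"rot":[0,0,0],"linear":[-44,3,0],"hand":0},{"rot":[0,0,0],"linear":[-43,4,0],"hand":0},{"rot":[0,0,0],"linear":[-44,3,0],"hand":0},{"rot":[0,0,0],"linear":[0,0,0],"hand":0}])

```text
t: 2.1
position: [0.4405, -0.1739, 0.3593]
eef_rot: [0.61, 0.792, -0.001, -0.001]
contact_force: [-0.6, 0.5, -0.4]
grip_width: 0.088
```

drive_tool(rows=[{"rot":[0,0,0],"linear":[-12,45,0],"hand":0},{"rot":[0,0,0],"linear":[-12,45,5],"hand":0},{"rot":[0,0,0],"linear":[-12,45,15],"hand":0},{"rot":[0,0,0],"linear":[-12,45,20],"hand":0},{"rot":[0,0,0],"linear":[-12,45,20],"hand":0}])

```text
t: 2.6
position: [0.6733, -0.1682, 0.3005]
eef_rot: [0.608, 0.794, 0.0, -0.0]
contact_force: [-0.7, -0.4, -0.1]
grip_width: 0.0884
```

drive_tool(rows=[{"rot":[0,0,0],"linear":[0,0,15],"hand":0},{"rot":[0,0,0],"linear":[0,0,15],"hand":0},{"rot":[0,0,0],"linear":[0,0,15],"hand":0},{"rot":[0,0,0],"linear":[0,0,10],"hand":0},{"rot":[0,0,0],"linear":[0,0,0],"hand":0}])

```text
t: 3.1
position: [0.6704, -0.1694, 0.2459]
eef_rot: [0.609, 0.793, -0.0, -0.0]
contact_force: [-0.9, -0.1, 0.2]
grip_width: 0.0883
```

```bash
python3 - <<'E'
from workcell import capture,sensors
import cv2,numpy as np
from h import proj
o=sensors.get_obs();print(o["position"],o["contact_force"],proj("scene",o["position"]),proj("top",o["position"]))
t=capture("top")[:,:,::-1][120:300,280:430]; s=capture("scene")[:,:,::-1][100:320,200:390]
f=lambda a:cv2.resize(a,None,fx=2.6,fy=2.6,interpolation=cv2.INTER_CUBIC)[:500,:395]
a,b=f(t),cv2.resize(s,None,fx=2.1,fy=2.1,interpolation=cv2.INTER_CUBIC)
h=max(a.shape[0],b.shape[0]);p=lambda a:cv2.copyMakeBorder(a,0,h-a.shape[0],0,0,0)
cv2.imwrite("pics/c2.png",cv2.convertScaleAbs(np.hstack([p(a),p(b)]),alpha=1.5))
E
```

```text
[ 0.67038591 -0.16935277  0.24589675] [-0.90040139 -0.0597152   0.15552452] [[323.34306817 199.82350969]] [[353.62001188 174.94173384]]
```

View pics/c2.png

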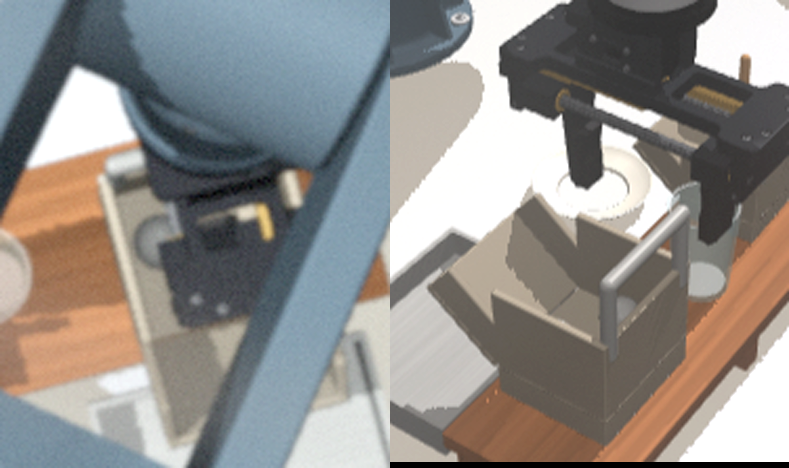

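The scene view shows the fingers straddling the bar line: tips at crop (588,185) and (710,240), bar mid at (645,245). I make a small correction, descend, then close.

drive_tool(rows=[{"rot":[0,0,0],"linear":[-5,2,10],"hand":0},{"rot":[0,0,0],"linear":[0,0,15],"hand":0},{"rot":[0,0,0],"linear":[0,0,15],"hand":0.3},{"rot":[0,0,0],"linear":[0,0,10],"hand":0.6},{"rot":[0,0,0],"linear":[0,0,0],"hand":0.7}])

```text
t: 3.7
position: [0.6735, -0.1732, 0.1928]
eef_rot: [0.609, 0.793, -0.001, -0.003]
contact_force: [0.0, 0.7, -0.4]
grip_width: 0.066
```

drive_tool(rows=[{"rot":[0,0,0],"linear":[0,0,0],"hand":0.75},{"rot":[0,0,0],"linear":[0,0,0],"hand":0.8},{"rot":[0,0,0],"linear":[0,0,0],"hand":0.83}])

```text
t: 4.0
position: [0.6755, -0.1739, 0.1972]
eef_rot: [0.609, 0.793, 0.0, 0.001]
contact_force: [-0.2, 0.1, 1.1]
grip_width: 0.0419
```

drive_tool(rows=[{"rot":[0,0,0],"linear":[0,0,0],"hand":0.8},{"rot":[0,0,0],"linear":[0,0,0],"hand":0.8},{"rot":[0,0,0],"linear":[0,0,0],"hand":0.8}])

```text
t: 4.3
position: [0.675, -0.1738, 0.1965]
eef_rot: [0.609, 0.793, 0.0, 0.0]
contact_force: [-0.1, -0.2, -0.4]
grip_width: 0.019
```

```bash
python3 - <<'E'
from workcell import capture,sensors
import cv2
o=sensors.get_obs();print(o["position"],o["contact_force"],o["grip_width"])
s=capture("scene")[:,:,::-1][130:320,210:390]
cv2.imwrite("pics/c3.png",cv2.convertScaleAbs(cv2.resize(s,None,fx=3,fy=3,interpolation=cv2.INTER_CUBIC),alpha=1.6))
E
```

```text
[ 0.6750443  -0.17384365  0.19649695] [-0.10011001 -0.24725701 -0.43636297] 0.018986747793548843
```

View pics/c3.png

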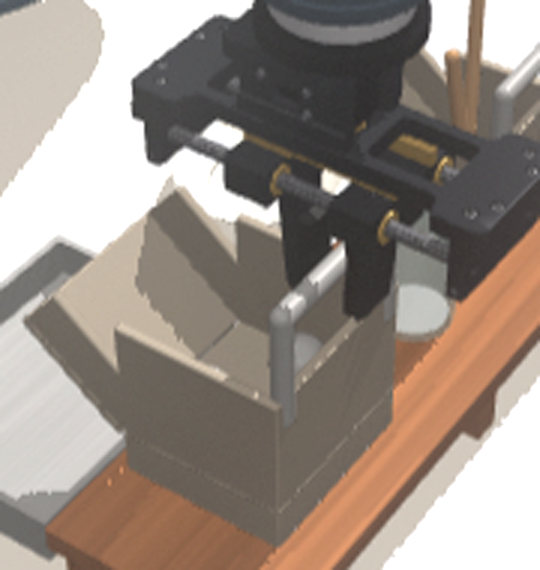

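The bar lies between the fingers (crop 330,265), and at 19 mm opening there is no contact force. Close to grip.

drive_tool(rows=[{"rot":[0,0,0],"linear":[0,0,0],"hand":0.9},{"rot":[0,0,0],"linear":[0,0,0],"hand":1},{"rot":[0,0,0],"linear":[0,0,0],"hand":1},{"rot":[0,0,0],"linear":[0,0,0],"hand":1}])

```text
t: 4.75
position: [0.6747, -0.1739, 0.1964]
eef_rot: [0.609, 0.793, -0.0, -0.0]
contact_force: [-2.4, 0.4, 1.9]
grip_width: 0.0103
```

```bash
python3 - <<'E'
import numpy as np
# bar path steps, crock frame; tool y=+x crock, tool z=-z
r=np.hypot(96.5,155);a=np.degrees(np.arctan2(155,96.5))
p=np.array([96.5,155]);c=p.copy();k=0
for th in list(range(4,41,4))+list(range(43,68,3)):
    q=r*np.array([np.cos(np.radians(a+th)),np.sin(np.radians(a+th))]);d=np.round(q-c,1);c=c+d;print(th,"y",d[0],"z",round(-d[1],1))
E
```

```text
4 y -11.0 z -6.4
8 y -11.5 z -5.5
12 y -11.8 z -4.8
16 y -12.2 z -3.9
20 y -12.3 z -3.1
24 y -12.6 z -2.1
28 y -12.7 z -1.4
32 y -12.7 z -0.4
36 y -12.7 z 0.5
40 y -12.7 z 1.3
43 y -9.4 z 1.6
46 y -9.4 z 2.1
49 y -9.2 z 2.6
52 y -9.0 z 3.0
55 y -8.9 z 3.5
58 y -8.7 z 4.0
61 y -8.5 z 4.5
64 y -8.2 z 4.8
67 y -8.0 z 5.3
```

drive_tool(rows=[{"rot":[0,0,0],"linear":[0,-5.5,-3.2],"hand":1},{"rot":[0,0,0],"linear":[0,-5.5,-3.2],"hand":1},{"rot":[0,0,0],"linear":[0,-5.8,-2.8],"hand":1},{"rot":[0,0,0],"linear":[0,-5.8,-2.8],"hand":1},{"rot":[0,0,0],"linear":[0,0,0],"hand":1}])

```text
t: 5.25
position: [0.652, -0.1799, 0.2079]
eef_rot: [0.609, 0.793, -0.0, -0.001]
contact_force: [0.8, -0.1, -6.8]
grip_width: 0.0106
```

drive_tool(rows=[{"rot":[0,0,0],"linear":[0,-5.9,-2.4],"hand":1},{"rot":[0,0,0],"linear":[0,-5.9,-2.4],"hand":1},{"rot":[0,0,0],"linear":[0,-6.1,-2.0],"hand":1},{"rot":[0,0,0],"linear":[0,-6.1,-2.0],"hand":1},{"rot":[0,0,0],"linear":[0,0,0],"hand":1}])

```text
t: 5.75
position: [0.629, -0.1861, 0.2171]
eef_rot: [0.609, 0.793, -0.0, -0.0]
contact_force: [-1.1, -0.7, -7.3]
grip_width: 0.0104
```

```bash
python3 - <<'E'
from workcell import capture,sensors
import cv2
o=sensors.get_obs();print(o["position"],o["contact_force"],o["torque"],o["grip_width"])
s=capture("scene")[:,:,::-1][130:320,210:390]
cv2.imwrite("pics/c4.png",cv2.convertScaleAbs(cv2.resize(s,None,fx=3,fy=3,interpolation=cv2.INTER_CUBIC),alpha=1.6))
E
```

```text
[ 0.62899417 -0.18613805  0.21714344] [-1.11494789 -0.67575771 -7.26687834] [-0.07979317  0.046923   -0.0571854 ] 0.01036801758637666
```

View pics/c4.png

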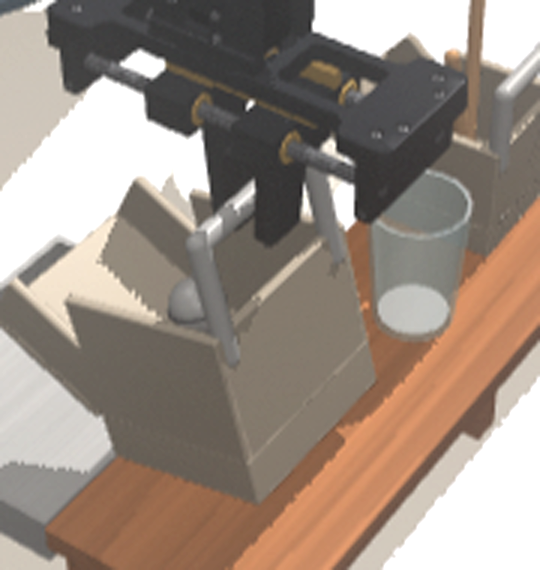

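The crock is rocked about 16°, with a ball visible at crop (185,300). I check the edge position with a differential fit.

```bash
python3 - <<'E'
from h import *
S=lambda u,v:np.array((210+u/3,130+v/3))
A=[(282,312),(278,545),(120,328),(130,465)]; B=[(198,243),(258,502),(72,297),(112,455)]
P=np.array([(96.5,-47,155),(97.5,-55,0),(-10,-55,105),(0,-55,0)])/1e3
yaw=R.from_euler("z",15.2,degrees=True)
W=lambda p,th,P:yaw.apply(R.from_euler("y",-th,degrees=True).apply(P))+p
P0=np.array([.580,-.199,.06])
A=np.array([S(*a) for a in A]);B=np.array([S(*b) for b in B])
def r0(x):
    Q=P.copy();Q[2]=(x[3],-.055,x[4]);return (proj("scene",W(x[:3],0,Q))-A).ravel()
s0=least_squares(lambda x:np.r_[r0(x),(x[:3]-P0)*2e2],[*P0,-.01,.105]);Q=P.copy();Q[2]=(s0.x[3],-.055,s0.x[4])
print(s0.x,r0(s0.x).round(1))
s=least_squares(lambda x:(proj("scene",W(x[:3],x[3],Q))-B).ravel(),[*s0.x[:3],16],x_scale=[.01,.01,.01,5])
print(s.x,((s.x[:3]-s0.x[:3])*1e3).round(1),s.fun.round(1))
E
```

```text
[ 0.58012536 -0.19727835  0.0633836   0.00274366  0.10235467] [ 0.   1.1 -0.1 -0.5  0.  -0.  -0.1 -0.5]
[ 0.57444457 -0.20274621  0.07168987 12.66188551] [-5.7 -5.5  8.3] [ 0.5 -0.2 -0.1  0.2 -1.2  1.   0.7 -1. ]
```

```bash
python3 - <<'E'
from workcell import capture,sensors
import cv2,numpy as np
o=sensors.get_obs();print(o["position"],o["contact_force"])
im=capture("scene")[:,:,::-1];cv2.imwrite("pics/s5.png",im)
a=cv2.imread("pics/scene0.png");f=lambda x:cv2.convertScaleAbs(cv2.resize(x[235:320,225:320],None,fx=4.2,fy=4.2,interpolation=cv2.INTER_CUBIC),alpha=1.9)
cv2.imwrite("pics/c5.png",np.hstack([f(a),f(im)]))
E
```

```text
[ 0.62940866 -0.18607592  0.21711511] [ 0.60167811  0.14065973 -7.89376528]
```

View pics/c5.png

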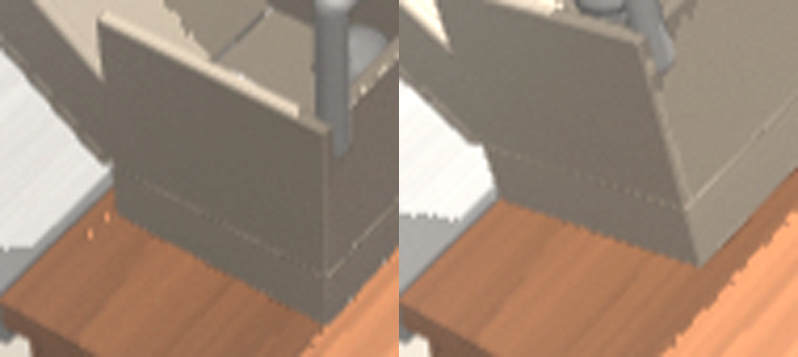

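The front base corner moved from crop (118,213) to (98,197). The edge slid about 8 mm forward and unloaded, because grip friction resists the bar turning. I'll ease it back and then turn the tool along with the crock.

```bash
cat > arc.py <<'E'
from h import *
r=np.hypot(96.5,155);a=np.degrees(np.arctan2(155,96.5))
def bar(th,dr=0): t=np.radians(a+th); return (r+dr)*np.array([np.cos(t),np.sin(t)])
def plan(c,tool,steps):
    """c: TCP in crock xz mm rel. pivot, tool tilt deg; steps: (th,dr,tooltilt)->tool rows"""
    for th,dr,tt in steps:
        t=np.radians(tt); goal=bar(th,dr)+18.6*np.array([np.sin(t),-np.cos(t)])
        d=goal-c; k=np.radians(tool); ey=np.array([np.cos(k),np.sin(k)]); ez=np.array([np.sin(k),-np.cos(k)])
        l=np.round([d@ey,d@ez],1); c=c+l[0]*ey+l[1]*ez
        print(round(th,1),"rot",[round(tool-tt,1),0,0],"lin",[0,*l.tolist()]); tool=tt
def tcp_xz(pos):
    # TCP in crock xz mm, anchored on grasp pose
    d=(np.array(pos)-[.6747,-.1739,.1964])*1e3; e=np.array([np.cos(np.radians(15)),np.sin(np.radians(15))])
    return np.array([96.5+d[:2]@e,155-18.6+d[2]])
E
python3 - <<'E'
from arc import *
from workcell import sensors
c=tcp_xz(sensors.get_obs()["position"]);print(c)
plan(c,0,[(15,-.5,3),(14,-1,6),(13.5,-1,8),(14.5,-1.2,10)]+[(14.5+2.5*i,-1.2,10+2.5*i) for i in range(1,11)])
E
```

```text
[ 49.93417292 157.05224064]
15 rot [-3, 0, 0] lin [0, 4.0, 1.4]
14 rot [-3, 0, 0] lin [0, 3.8, 1.6]
13.5 rot [-2, 0, 0] lin [0, 2.1, 0.6]
14.5 rot [-2, 0, 0] lin [0, -2.3, -1.2]
17.0 rot [-2.5, 0, 0] lin [0, -6.3, -3.5]
19.5 rot [-2.5, 0, 0] lin [0, -6.3, -3.5]
22.0 rot [-2.5, 0, 0] lin [0, -6.3, -3.5]
24.5 rot [-2.5, 0, 0] lin [0, -6.3, -3.5]
27.0 rot [-2.5, 0, 0] lin [0, -6.3, -3.6]
29.5 rot [-2.5, 0, 0] lin [0, -6.3, -3.5]
32.0 rot [-2.5, 0, 0] lin [0, -6.3, -3.5]
34.5 rot [-2.5, 0, 0] lin [0, -6.3, -3.5]
37.0 rot [-2.5, 0, 0] lin [0, -6.3, -3.5]
39.5 rot [-2.5, 0, 0] lin [0, -6.2, -3.5]
```

drive_tool(rows=[{"rot":[-3,0,0],"linear":[0,4,1.4],"hand":1},{"rot":[-3,0,0],"linear":[0,3.8,1.6],"hand":1},{"rot":[-2,0,0],"linear":[0,2.1,0.6],"hand":1},{"rot":[-2,0,0],"linear":[0,-2.3,-1.2],"hand":1},{"rot":[0,0,0],"linear":[0,0,0],"hand":1}])

```text
t: 6.35
position: [0.637, -0.1843, 0.2157]
eef_rot: [0.606, 0.79, 0.069, 0.054]
contact_force: [-0.7, 0.9, -4.4]
grip_width: 0.0099
```

drive_tool(rows=[{"rot":[-2.5,0,0],"linear":[0,-6.3,-3.5],"hand":1},{"rot":[-2.5,0,0],"linear":[0,-6.3,-3.5],"hand":1},{"rot":[-2.5,0,0],"linear":[0,-6.3,-3.5],"hand":1},{"rot":[-2.5,0,0],"linear":[0,-6.3,-3.5],"hand":1},{"rot":[0,0,0],"linear":[0,0,0],"hand":1}])

```text
t: 6.85
position: [0.6097, -0.1916, 0.2228]
eef_rot: [0.6, 0.781, 0.137, 0.106]
contact_force: [-0.7, -0.8, -4.9]
grip_width: 0.0102
```

```bash
python3 - <<'E'
from workcell import capture,sensors
import cv2,numpy as np
from arc import *
o=sensors.get_obs();print(tcp_xz(o["position"]),o["contact_force"],o["torque"],o["grip_width"])
im=capture("scene")[:,:,::-1];cv2.imwrite("pics/s6.png",im)
cv2.imwrite("pics/c6.png",cv2.convertScaleAbs(cv2.resize(im[150:320,205:345],None,fx=3.5,fy=3.5,interpolation=cv2.INTER_CUBIC),alpha=1.8))
E
```

```text
[ 29.15365617 162.84410098] [-0.71544246 -0.80048043 -4.8681839 ] [-0.17523627  0.73386634 -0.02758258] 0.01021947128700131
```

View pics/c6.png

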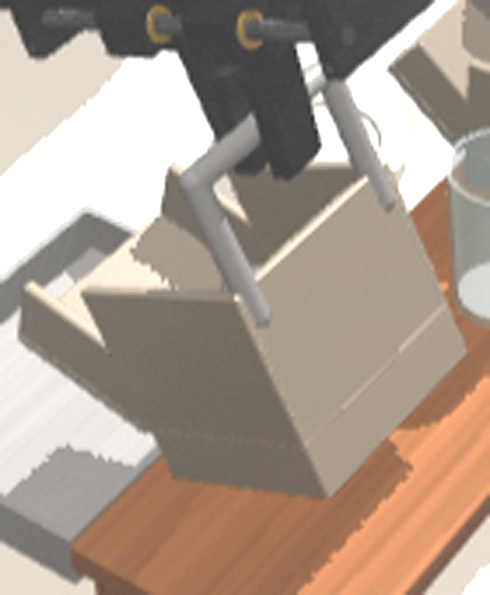

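The front corner is back at its start pixel (255,286 against 253,286) and the crock is rocked about 24°. Continue on the same arc.

drive_tool(rows=[{"rot":[-2.5,0,0],"linear":[0,-6.3,-3.5],"hand":1},{"rot":[-2.5,0,0],"linear":[0,-6.3,-3.5],"hand":1},{"rot":[-2.5,0,0],"linear":[0,-6.3,-3.5],"hand":1},{"rot":[-2.5,0,0],"linear":[0,-6.3,-3.5],"hand":1},{"rot":[0,0,0],"linear":[0,0,0],"hand":1}])

```text
t: 7.4
position: [0.5823, -0.1987, 0.2246]
eef_rot: [0.588, 0.766, 0.205, 0.157]
contact_force: [0.1, -0.2, -8.3]
grip_width: 0.0102
```

drive_tool(rows=[{"rot":[-2.5,0,0],"linear":[0,-6.3,-3.5],"hand":1},{"rot":[-2.5,0,0],"linear":[0,-6.3,-3.5],"hand":1},{"rot":[-2.5,0,0],"linear":[0,-6.3,-3.5],"hand":1},{"rot":[-2.5,0,0],"linear":[0,-6.3,-3.5],"hand":1},{"rot":[0,0,0],"linear":[0,0,0],"hand":1}])

```text
t: 7.9
position: [0.5548, -0.2063, 0.2223]
eef_rot: [0.572, 0.746, 0.271, 0.207]
contact_force: [1.1, -0.9, -7.4]
grip_width: 0.0103
```

```bash
python3 - <<'E'
from workcell import capture,sensors
import cv2,numpy as np
from arc import *
o=sensors.get_obs();c=tcp_xz(o["position"]);z=R.from_quat(o["eef_rot"]).apply([0,0,1]);tt=np.degrees(np.arccos(-z[2]));print(c,tt,o["contact_force"],o["torque"],o["grip_width"],o["joint_pos"].round(2))
plan(c,40,[(44.5+2*i,-1.2,40+2*i) for i in range(0,12)])
im=capture("scene")[:,:,::-1];cv2.imwrite("pics/s7.png",im)
cv2.imwrite("pics/c7.png",cv2.convertScaleAbs(cv2.resize(im[150:320,165:345],None,fx=3.5,fy=3.5,interpolation=cv2.INTER_CUBIC),alpha=1.8))
E
```

```text
[-27.67552062 162.29308257] 39.901500801815125 [ 1.13587717 -0.89941784 -7.35597815] [-0.3150424   1.05069028  0.02204299] 0.010277299282101998 [-0.89 -0.01  2.01  0.78  0.98 -1.55]
44.5 rot [0, 0, 0] lin [0, 0.4, -0.3]
46.5 rot [-2, 0, 0] lin [0, -5.1, -2.8]
48.5 rot [-2, 0, 0] lin [0, -5.0, -2.9]
50.5 rot [-2, 0, 0] lin [0, -5.0, -2.8]
52.5 rot [-2, 0, 0] lin [0, -5.0, -2.8]
54.5 rot [-2, 0, 0] lin [0, -5.0, -2.8]
56.5 rot [-2, 0, 0] lin [0, -5.1, -2.9]
58.5 rot [-2, 0, 0] lin [0, -5.0, -2.8]
60.5 rot [-2, 0, 0] lin [0, -5.0, -2.8]
62.5 rot [-2, 0, 0] lin [0, -5.0, -2.9]
64.5 rot [-2, 0, 0] lin [0, -5.0, -2.8]
66.5 rot [-2, 0, 0] lin [0, -5.1, -2.8]
```

View pics/c7.png

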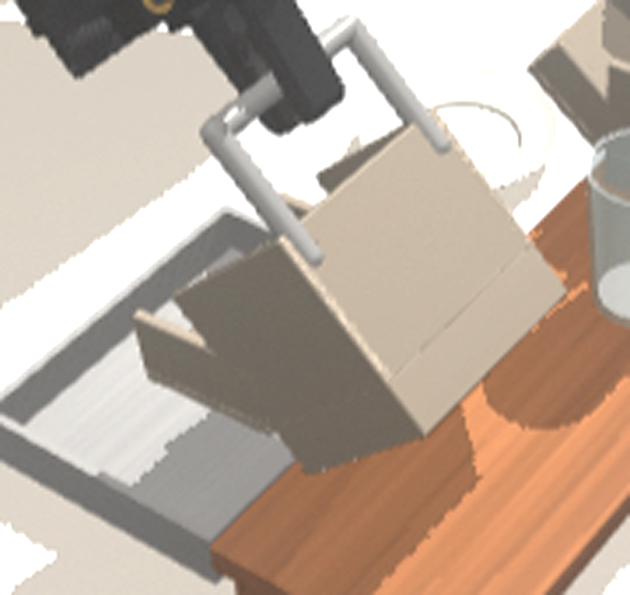

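Front corner at full-frame (254,285), so the edge still holds, at about 42° tilt. Carry on to about 66°, pressing down slightly more.

drive_tool(rows=[{"rot":[-2,0,0],"linear":[0,-5.7,-2.0],"hand":1},{"rot":[-2,0,0],"linear":[0,-5.3,-2.4],"hand":1},{"rot":[-2,0,0],"linear":[0,-5,-2.8],"hand":1},{"rot":[-2,0,0],"linear":[0,-5,-2.8],"hand":1},{"rot":[0,0,0],"linear":[0,0,0],"hand":1}])

```text
t: 8.45
position: [0.5348, -0.2129, 0.2179]
eef_rot: [0.555, 0.725, 0.323, 0.249]
contact_force: [-2.0, 1.4, 3.1]
grip_width: 0.0101
```

drive_tool(rows=[{"rot":[-2,0,0],"linear":[0,-5,-2.8],"hand":1},{"rot":[-2,0,0],"linear":[0,-5,-2.8],"hand":1},{"rot":[-2,0,0],"linear":[0,-5,-2.8],"hand":1},{"rot":[-2,0,0],"linear":[0,-5,-2.8],"hand":1},{"rot":[0,0,0],"linear":[0,0,0],"hand":1}])

```text
t: 8.95
position: [0.5145, -0.2192, 0.2102]
eef_rot: [0.536, 0.701, 0.373, 0.287]
contact_force: [-5.9, 1.4, 8.8]
grip_width: 0.0103
```

drive_tool(rows=[{"rot":[-2,0,0],"linear":[0,-5,-2.8],"hand":1},{"rot":[-2,0,0],"linear":[0,-5,-2.8],"hand":1},{"rot":[-2,0,0],"linear":[0,-5,-2.8],"hand":1},{"rot":[0,0,0],"linear":[0,0,0],"hand":1},{"rot":[0,0,0],"linear":[0,0,0],"hand":1}])

```text
t: 9.45
position: [0.5001, -0.2235, 0.2025]
eef_rot: [0.52, 0.681, 0.409, 0.315]
contact_force: [-10.2, 0.1, 14.3]
grip_width: 0.0098
```

drive_tool(rows=[{"rot":[0,0,0],"linear":[0,0,0],"hand":1},{"rot":[0,0,0],"linear":[0,0,0],"hand":1},{"rot":[0,0,0],"linear":[0,0,0],"hand":1},{"rot":[0,0,0],"linear":[0,0,0],"hand":1},{"rot":[0,0,0],"linear":[0,0,0],"hand":1}])

```text
t: 9.95
position: [0.5004, -0.2233, 0.2027]
eef_rot: [0.52, 0.681, 0.409, 0.315]
contact_force: [-9.9, 0.6, 14.1]
grip_width: 0.01
```

```bash
python3 - <<'E'
from workcell import capture,sensors
import cv2,numpy as np
from arc import *
o=sensors.get_obs();c=tcp_xz(o["position"]);z=R.from_quat(o["eef_rot"]).apply([0,0,1]);tt=np.degrees(np.arccos(-z[2]));print(c,tt,o["contact_force"],o["torque"],o["grip_width"],o["joint_pos"].round(2))
im=capture("scene")[:,:,::-1];t=capture("top")[:,:,::-1]
cv2.imwrite("pics/c8.png",cv2.convertScaleAbs(np.hstack([cv2.resize(im[150:330,145:325],None,fx=2.5,fy=2.5,interpolation=cv2.INTER_CUBIC),cv2.resize(t[190:370,310:450],None,fx=2.5,fy=2.5,interpolation=cv2.INTER_CUBIC)]),alpha=1.8))
E
```

```text
[-84.69122724 142.67471445] 62.147837179737216 [-9.91196907  0.6246122  14.1455607 ] [ 0.32973806 -0.56618696  0.34736232] 0.010032620401540545 [-1.22  0.06  2.23  1.24  1.19 -2.21]
```

View pics/c8.png

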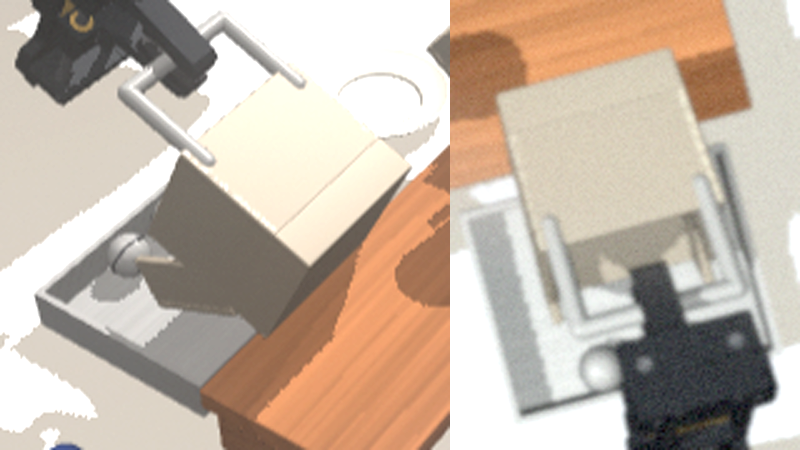

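One ball is in the tray at crop (128,250), and the top view shows it at (600,367). The second is hidden from both cameras. The tool is pressing down about 14 N, so I relax the radius by 2 mm, add 2°, do a small rock, then return to look.

drive_tool(rows=[{"rot":[0,0,0],"linear":[0,1,-1.8],"hand":1},{"rot":[-2,0,0],"linear":[0,-5,-2.8],"hand":1},{"rot":[0,0,0],"linear":[0,0,0],"hand":1},{"rot":[0,0,0],"linear":[0,0,0],"hand":1},{"rot":[0,0,0],"linear":[0,0,0],"hand":1}])

```text
t: 10.55
position: [0.4939, -0.2244, 0.1995]
eef_rot: [0.515, 0.673, 0.42, 0.323]
contact_force: [-6.5, -0.9, 7.1]
grip_width: 0.0099
```

```bash
python3 - <<'E'
from workcell import capture,sensors
import cv2,numpy as np
from arc import *
o=sensors.get_obs();c=tcp_xz(o["position"]);z=R.from_quat(o["eef_rot"]).apply([0,0,1]);tt=np.degrees(np.arccos(-z[2]));print(c,tt,o["contact_force"])
b=c-18.6*np.array([np.sin(np.radians(tt)),-np.cos(np.radians(tt))]);print("bar r",np.hypot(*b)-r,"th",np.degrees(np.arctan2(b[1],b[0]))-a)
th=np.degrees(np.arctan2(b[1],b[0]))-a
plan(c,tt,[(th-3*i,-1.0,tt-3*i) for i in range(1,18)])
E
```

```text
[-91.24854212 139.54706288] 64.0389525463669 [-6.49129179 -0.94018604  7.13385744]
bar r 0.36326648443318277 th 68.07510292782808
65.1 rot [np.float64(3.0), 0, 0] lin [0, 6.7, 5.8]
62.1 rot [np.float64(3.0), 0, 0] lin [0, 7.3, 4.7]
59.1 rot [np.float64(3.0), 0, 0] lin [0, 7.3, 4.6]
56.1 rot [np.float64(3.0), 0, 0] lin [0, 7.3, 4.7]
53.1 rot [np.float64(3.0), 0, 0] lin [0, 7.3, 4.6]
50.1 rot [np.float64(3.0), 0, 0] lin [0, 7.3, 4.6]
47.1 rot [np.float64(3.0), 0, 0] lin [0, 7.3, 4.7]
44.1 rot [np.float64(3.0), 0, 0] lin [0, 7.4, 4.6]
41.1 rot [np.float64(3.0), 0, 0] lin [0, 7.3, 4.6]
38.1 rot [np.float64(3.0), 0, 0] lin [0, 7.3, 4.7]
35.1 rot [np.float64(3.0), 0, 0] lin [0, 7.3, 4.6]
32.1 rot [np.float64(3.0), 0, 0] lin [0, 7.3, 4.7]
29.1 rot [np.float64(3.0), 0, 0] lin [0, 7.3, 4.6]
26.1 rot [np.float64(3.0), 0, 0] lin [0, 7.3, 4.6]
23.1 rot [np.float64(3.0), 0, 0] lin [0, 7.3, 4.7]
20.1 rot [np.float64(3.0), 0, 0] lin [0, 7.3, 4.6]
17.1 rot [np.float64(3.0), 0, 0] lin [0, 7.4, 4.6]
```

drive_tool(rows=[{"rot":[3,0,0],"linear":[0,7.3,4.6],"hand":1},{"rot":[3,0,0],"linear":[0,7.3,4.6],"hand":1},{"rot":[3,0,0],"linear":[0,7.3,4.6],"hand":1},{"rot":[3,0,0],"linear":[0,7.3,4.6],"hand":1},{"rot":[3,0,0],"linear":[0,7.3,4.6],"hand":1}])

```text
t: 11.05
position: [0.5313, -0.2132, 0.2174]
eef_rot: [0.554, 0.723, 0.327, 0.252]
contact_force: [0.9, 0.1, -5.3]
grip_width: 0.01
```

drive_tool(rows=[{"rot":[3,0,0],"linear":[0,7.3,4.6],"hand":1},{"rot":[3,0,0],"linear":[0,7.3,4.6],"hand":1},{"rot":[3,0,0],"linear":[0,7.3,4.6],"hand":1},{"rot":[3,0,0],"linear":[0,7.3,4.6],"hand":1},{"rot":[3,0,0],"linear":[0,7.3,4.6],"hand":1}])

```text
t: 11.55
position: [0.5719, -0.2015, 0.2246]
eef_rot: [0.582, 0.759, 0.23, 0.177]
contact_force: [1.2, -0.2, -6.8]
grip_width: 0.0098
```

drive_tool(rows=[{"rot":[3,0,0],"linear":[0,7.3,4.6],"hand":1},{"rot":[3,0,0],"linear":[0,7.3,4.6],"hand":1},{"rot":[3,0,0],"linear":[0,7.3,4.6],"hand":1},{"rot":[3,0,0],"linear":[0,7.3,4.6],"hand":1},{"rot":[0,0,0],"linear":[0,0,0],"hand":1}])

```text
t: 12.05
position: [0.606, -0.1917, 0.2226]
eef_rot: [0.597, 0.78, 0.151, 0.116]
contact_force: [0.7, 0.4, -7.1]
grip_width: 0.0102
```

```bash
cat > st.py <<'E'
from workcell import capture,sensors
import cv2,sys
from arc import *
o=sensors.get_obs();c=tcp_xz(o["position"]);z=R.from_quat(o["eef_rot"]).apply([0,0,1]);tt=np.degrees(np.arccos(-z[2]))
b=c-18.6*np.array([np.sin(np.radians(tt)),-np.cos(np.radians(tt))]);th=np.degrees(np.arctan2(b[1],b[0]))-a
print(c,"tool",tt,"th",th,"dr",np.hypot(*b)-r,o["contact_force"],o["torque"],o["grip_width"])
if len(sys.argv)>1:
    im=capture("scene")[:,:,::-1];t=capture("top")[:,:,::-1]
    g=lambda x:cv2.resize(x,None,fx=2.5,fy=2.5,interpolation=cv2.INTER_CUBIC)
    cv2.imwrite(f"pics/{sys.argv[1]}.png",cv2.convertScaleAbs(np.hstack([g(im[130:330,155:325]),g(t[170:370,305:450])]),alpha=1.6))
E
python3 st.py c9
```

```text
[ 25.54957234 162.56265899] tool 21.890006072125935 th 25.99542604458157 dr -1.802349690944851 [ 0.69479199  0.42338593 -7.14600668] [-0.17834061  0.46011277  0.02420929] 0.010195978637095088
```

View pics/c9.png

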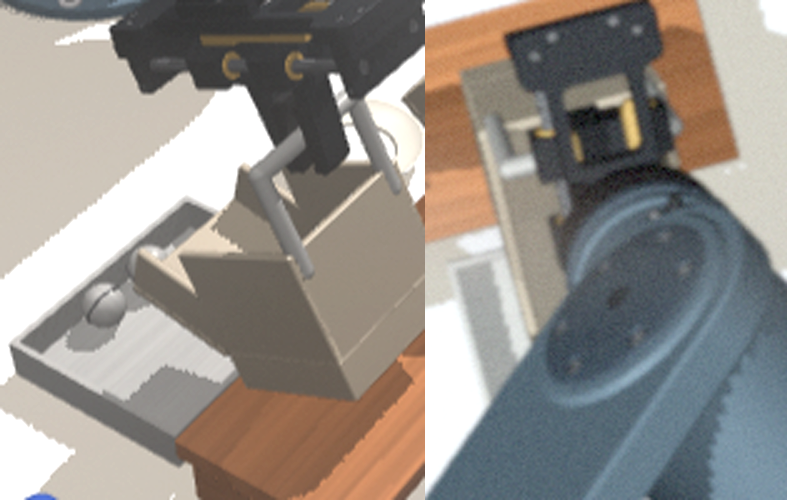

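Both balls lie in the tray, at crop (104,305) and (147,262). The front corner is at full-frame (254,285), so the edge has held. Rock back upright.

```bash
python3 - <<'E'
from arc import *
plan(np.array([25.5,162.6]),21.9,[(26-2.5*i,-1.8+.1*i,21.9-2.5*i) for i in range(1,11)])
E
```

```text
23.5 rot [2.5, 0, 0] lin [0, 6.2, 3.8]
21.0 rot [2.5, 0, 0] lin [0, 6.1, 3.7]
18.5 rot [2.5, 0, 0] lin [0, 6.1, 3.7]
16.0 rot [2.5, 0, 0] lin [0, 6.2, 3.8]
13.5 rot [2.5, 0, 0] lin [0, 6.1, 3.7]
11.0 rot [2.5, 0, 0] lin [0, 6.2, 3.7]
8.5 rot [2.5, 0, 0] lin [0, 6.1, 3.8]
6.0 rot [2.5, 0, 0] lin [0, 6.2, 3.7]
3.5 rot [2.5, 0, 0] lin [0, 6.2, 3.8]
1.0 rot [2.5, 0, 0] lin [0, 6.1, 3.7]
```

drive_tool(rows=[{"rot":[2.5,0,0],"linear":[0,6.2,3.7],"hand":1},{"rot":[2.5,0,0],"linear":[0,6.2,3.7],"hand":1},{"rot":[2.5,0,0],"linear":[0,6.2,3.7],"hand":1},{"rot":[2.5,0,0],"linear":[0,6.2,3.7],"hand":1},{"rot":[2.5,0,0],"linear":[0,6.2,3.7],"hand":1}])

```text
t: 12.65
position: [0.6375, -0.1839, 0.2135]
eef_rot: [0.607, 0.79, 0.065, 0.05]
contact_force: [-0.4, 0.7, -7.0]
grip_width: 0.0099
```

drive_tool(rows=[{"rot":[2.5,0,0],"linear":[0,6.2,3.7],"hand":1},{"rot":[2.5,0,0],"linear":[0,6.2,3.7],"hand":1},{"rot":[2.5,0,0],"linear":[0,6.1,3.7],"hand":1},{"rot":[0,0,0],"linear":[0,0,0],"hand":1},{"rot":[0,0,0],"linear":[0,0,0],"hand":1}])

```text
t: 13.15
position: [0.6568, -0.1787, 0.2049]
eef_rot: [0.609, 0.793, 0.014, 0.011]
contact_force: [-0.3, -0.5, -5.3]
grip_width: 0.0099
```

```bash
python3 st.py c10
```

```text
[ 77.9928811  144.93674085] tool 2.056792950873531 th 6.597711120452892 dr -1.6994444158083297 [-0.34086182 -0.53663846 -5.31692517] [-0.05333507  0.03215152 -0.00056341] 0.009853126269504475
```

drive_tool(rows=[{"rot":[2.5,0,0],"linear":[0,6.2,3.7],"hand":1},{"rot":[2,0,0],"linear":[0,5,3],"hand":1},{"rot":[0,0,0],"linear":[0,0,0],"hand":1},{"rot":[0,0,0],"linear":[0,0,0],"hand":1}])

```text
t: 13.65
position: [0.6679, -0.1759, 0.1991]
eef_rot: [0.609, 0.793, -0.017, -0.013]
contact_force: [0.4, -1.6, -4.2]
grip_width: 0.0102
```

```bash
python3 st.py c11
```

```text
[ 89.42784557 139.14599132] tool 2.403212406544055 th 2.568540701800522 dr -1.650973568373189 [ 0.43092492 -1.64513257 -4.19962483] [-0.01492349 -0.18157353 -0.03122147] 0.010155897051012204
```

drive_tool(rows=[{"rot":[1,0,0],"linear":[0,3,1.8],"hand":1},{"rot":[1,0,0],"linear":[0,3,1.8],"hand":1},{"rot":[0,0,0],"linear":[0,0,0],"hand":1},{"rot":[0,0,0],"linear":[0,0,0],"hand":1}])

```text
t: 14.15
position: [0.6742, -0.1742, 0.1951]
eef_rot: [0.608, 0.793, -0.031, -0.023]
contact_force: [1.6, 0.1, -2.6]
grip_width: 0.0098
```

drive_tool(rows=[{"rot":[0.5,0,0],"linear":[0,1,1.2],"hand":1},{"rot":[0,0,0],"linear":[0,0,0],"hand":1},{"rot":[0,0,0],"linear":[0,0,0],"hand":1}])

```text
t: 14.45
position: [0.6752, -0.1739, 0.1944]
eef_rot: [0.608, 0.793, -0.034, -0.026]
contact_force: [2.7, 1.2, 1.2]
grip_width: 0.0102
```

```bash
python3 - <<'E'
from workcell import capture
import cv2,numpy as np
im=capture("scene")[:,:,::-1];a=cv2.imread("pics/scene0.png")
f=lambda x:cv2.convertScaleAbs(cv2.resize(x[170:320,185:320],None,fx=2.9,fy=2.9,interpolation=cv2.INTER_CUBIC),alpha=1.7)
cv2.imwrite("pics/c12.png",np.hstack([f(a),f(im)]))
# numeric: edge shift of base region vs start by template match
for (r0,r1,c0,c1) in [(270,312,245,315),(255,300,245,280)]:
    t=cv2.cvtColor(a[r0:r1,c0:c1],6);s=cv2.cvtColor(np.ascontiguousarray(im[r0-12:r1+12,c0-12:c1+12]),6)
    m=cv2.matchTemplate(s,t,cv2.TM_CCOEFF_NORMED);_,v,_,l=cv2.minMaxLoc(m);print("shift",l[0]-12,l[1]-12,round(v,3))
E
```

```text
shift 1 0 0.946
shift 1 0 0.957
```

Base matches its start position within 1 px, and the wrist force is now about +1 N vertical, so it is seated. Release and retreat straight up.

drive_tool(rows=[{"rot":[0,0,0],"linear":[0,0,0],"hand":0.8},{"rot":[0,0,0],"linear":[0,0,0],"hand":0.7},{"rot":[0,0,0],"linear":[0,0,0],"hand":0.5},{"rot":[0,0,0],"linear":[0,0,0],"hand":0.5},{"rot":[0,0,0],"linear":[0,0,0],"hand":0.5}])

```text
t: 15.0
position: [0.6742, -0.174, 0.1934]
eef_rot: [0.608, 0.793, -0.035, -0.027]
contact_force: [-0.2, 0.2, -0.2]
grip_width: 0.0436
```

drive_tool(rows=[{"rot":[0,0,0],"linear":[0,0,-10],"hand":0.5},{"rot":[0,0,0],"linear":[0,0,-20],"hand":0.5},{"rot":[0,0,0],"linear":[0,0,-30],"hand":0.5},{"rot":[0,0,0],"linear":[0,0,-40],"hand":0.5},{"rot":[0,0,0],"linear":[0,0,-40],"hand":0.5}])

```text
t: 15.5
position: [0.686, -0.1706, 0.335]
eef_rot: [0.608, 0.793, -0.035, -0.027]
contact_force: [0.2, 0.5, 0.7]
grip_width: 0.0438
```

drive_tool(rows=[{"rot":[0,0,0],"linear":[0,0,-20],"hand":0.5},{"rot":[0,0,0],"linear":[0,0,0],"hand":0.5},{"rot":[0,0,0],"linear":[0,0,0],"hand":0.5},{"rot":[0,0,0],"linear":[0,0,0],"hand":0.5},{"rot":[0,0,0],"linear":[0,0,0],"hand":0.5}])

```text
t: 16.0
position: [0.6872, -0.1702, 0.3506]
eef_rot: [0.608, 0.793, -0.035, -0.028]
contact_force: [-0.1, -1.0, -0.4]
grip_width: 0.0443
```

```bash
python3 - <<'E'
from workcell import capture
import cv2,numpy as np
im=capture("scene")[:,:,::-1];a=cv2.imread("pics/scene0.png")
f=lambda x:cv2.convertScaleAbs(cv2.resize(x[170:330,155:345],None,fx=2.1,fy=2.1,interpolation=cv2.INTER_CUBIC),alpha=1.7)
cv2.imwrite("pics/c13.png",np.hstack([f(a),f(im)]))
for (r0,r1,c0,c1) in [(270,312,245,315),(195,235,295,320)]:
    t=cv2.cvtColor(a[r0:r1,c0:c1],6);s=cv2.cvtColor(np.ascontiguousarray(im[r0-12:r1+12,c0-12:c1+12]),6)
    m=cv2.matchTemplate(s,t,cv2.TM_CCOEFF_NORMED);_,v,_,l=cv2.minMaxLoc(m);print("shift",l[0]-12,l[1]-12,round(v,3))
E
```

```text
shift 1 0 0.94
shift 2 0 0.962
```

View pics/c13.png

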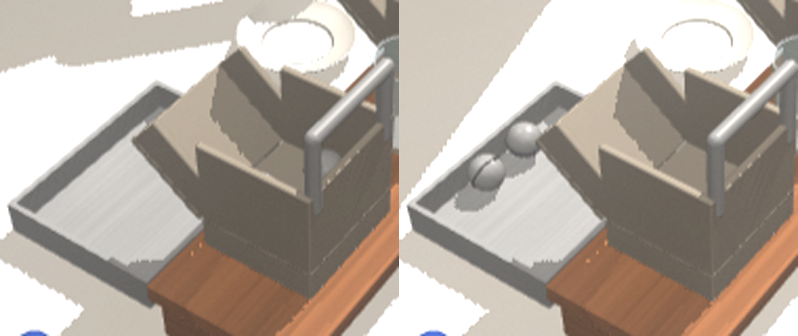

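The picture shows the crock upright where it stood (1–2 px shift), empty of balls. Both balls lie in the tray, at crop (487,172) and (523,138), and the gripper is clear. Handing in.

```bash
python3 -c "
from workcell import job; print(job.sign_off())"
```

```text
the job is handed in; nothing more can be done
None
```

I gripped the crock by its bar and rocked it forward to about 66°. Both tea balls rolled into the tray. I then rocked it back upright, let go, moved clear and handed the job in at about 16 s; sign-off gives no verdict.

- **Last checks:** the final picture shows both balls in the tray and the crock upright, shifted 1–2 px (about 2–4 mm) from its start. The gripper is clear with about 0 N on the wrist.
- **What went wrong on the way:** early in the first rock, grip friction on the bar made the edge slide about 8 mm forward, with perhaps 2–8 mm of lift depending on the estimate. That is under the 40 mm and 20 mm limits. I moved it back and turned the tool along with the crock from then on.
- **Not confirmed directly:** ball speed was never measured. I only saw both balls in about the same place in two pictures about 4 s apart. In the deepest tilt the tool pressed on the crock with up to about 17 N, and I eased it.

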